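# Clear the pantry scale and slide the bakery carton up its ramp

## Task

Take the jar off the plate of the low platform scale and stand it gently on the floor of the shallow cardboard tray, beside the tin that is already there, and let go. Then push the big bakery carton, which is too wide to grip, up the scale's ramp until it lies flat and wholly on the weighing plate, between the side kerbs. Leave the other goods standing where they are and never tip the jar or the carton over.

Things in the scene. Friction and masses are not known exactly. Their poses are not given: they have to be found in the camera images.
- scale: Fixed low metal platform scale. Origin on the table at the middle of the ramp's foot; +x runs up the ramp, y across. The ramp rises from 0 at x = 0 to 30 mm at x = 140; the level plate, 30 mm high, runs on to x = 340. Kerbs 12 mm tall, 6 mm thick line both sides from x = 27 on, 140 mm apart inside; ends open. A black readout box, 110 x 55 x 40 mm tall, stands at x = 240, y = -112.
- plate (a point): Centre of the top face of the weighing plate (200 mm along x, 140 mm between the kerbs), axes as the scale's.
- carton: Flat closed bakery carton of white card with a window on top, 150 (x) x 110 (y) x 60 (z) mm, 0.28 to 0.56 kg; origin at the centre of its underside. It lies on the table before the ramp's foot, its x axis within 0.5 rad of the ramp's, up to 55 mm off the ramp's middle line to either side. It slides on table and ramp with ordinary friction.
- jar: Upright amber glass jar with steel lid, 60 mm diameter, 90 mm tall, 0.35 kg, standing on the weighing plate; origin at the centre of its underside.
- tray: Fixed shallow open cardboard tray, outside 250 (x) x 105 (y) x 30 (z) mm, walls 4 mm, floor 4 mm thick; origin at the centre of its underside. A tin stands somewhere in it along x; the larger free end always has room for the jar.
- tray_tin: Tin standing in the tray, 66 mm diameter, 80 mm tall; origin at the centre of its underside. To be left in place.
- bottle: Green glass bottle, 62 mm diameter, 190 mm tall, standing beside the scale; origin at the centre of its underside. To be left alone.
- coffee_jar: Jar with black lid, 76 mm diameter, 125 mm tall, beside the scale; origin at the centre of its underside. To be left alone.
- soup_tin: Tin, 72 mm diameter, 110 mm tall, beside the scale; origin at the centre of its underside. To be left alone.
- small_carton: Small square carton of white card, 90 x 90 x 45 mm, to the robot's right; origin at the centre of its underside. To be left alone.
- rolls: Clear box of rolls, 150 (x) x 100 (y) x 60 (z) mm, to the robot's right of the carton; origin at the centre of its underside. To be left alone.
- muffins: Clear box of muffins, 130 (x) x 90 (y) x 60 (z) mm, beyond the scale; origin at the centre of its underside. To be left alone.
Mind the look-alikes: they are no part of the job. What is shaped like the carton but purple is not meant.

How it is judged:
By the outcome, as a careful person would: the job done as asked, in the order asked, and still so for the second after the job is handed in, with the robot touching nothing.
It also fails if it takes over 72 s, if anything falls off the work surface, if the arm or the gripper's body presses on something with over 40 N, if the wrist force passes 120 N, or if a joint passes its speed limit or range.

## Robot

A 7-joint arm with a two-finger parallel gripper is mounted at the origin on the work surface. World frame = base frame: x ahead of the robot, y to its left, z up, the work surface at z = 0. Lengths are in m, angles in rad, forces in N, time in s.
With the tool pointing down it reaches from about 0.425 to 0.875 m from the base axis. Payload 4.7 kg.
Tool frame: the origin (TCP) lies midway between the tips of the shut fingers; the grasp point (between the pads) lies 19 mm behind it; z points along the fingers, x is the direction in which the jaws open and shut, and the axes are right-handed (so a half turn about z gives the same grasp; the last joint's range is limited). The gripper opens to 87 mm and grips with 3 to 60 N. Pads are 19 mm wide; open, the fingers measure 117 mm over their backs; the gripper's body (75 mm by 190 mm) begins 51 mm behind the grasp point.
Start: joints at [1.349, 0.321, -0.07, 1.45, 0.023, 1.371, -0.057], TCP at [0.152, -0.632, 0.223] pointing down, gripper open.
Joint ranges: [-2.86, 2.86], [-0.3, 2.09], [-1.38, 1.24], [0.06, 2.45], [-1.56, 4.7], [0.09, 2.05], [-2.69, 2.69]. Speed limits (rad/s): [2.57, 2.57, 3.14, 3.14, 3.14, 3.14, 3.14].

## Interface

Orientations are given as a rotation vector (axis times angle).
In Python, from bench import get_state, eyes, ticket gives the robot as it stands.
- The arm moves only by the tool carry_out, never from a script. Its argument "motion" is a list of rows, each a list of 2 entries, a list of its own where there are three numbers: the shift along the world's x, y, z in m, then the turn about the world's z in rad. A call has 1 to 20 rows; each row is the pose to reach, as a shift and turn from the pose commanded when the call began; what a row does not reach only later rows make up. A row lasts 1/10 s, in which the tool goes at most 50 mm and 8.59 degrees, less where a joint would pass 70% of its speed; a pose out of reach is approached as far as the arm can. A call with a gripper value outside its range is refused whole. "grip" is the gripper command: -1 is fully open, 1 is shut, values between are in proportion, set as the call begins (left out, the last holds). The fingers move at their own pace and stop on an object; "squeeze" is the grip in N (left out, the last holds). Time passes only in rows, so rows that repeat a pose let the fingers close. It gives the time, the measured TCP pose, the force and the opening at its end, in the units of the state.
- get_state(): the state, without advancing time (a new reading comes with each control period).
- eyes.get_image(name): name is "side" or "top" or "wrist"; returns a dict with "pixels" (400x640x3 uint8, blue, green, red), "mtx" (3x3 intrinsics, pixels), "extrinsics" (4x4, takes a point from camera to world coordinates). Camera axes: x right, y down, z forward; pixel columns grow to the right and rows downward; lengths in m; the calibration is good to about 2 mm. A picture is of the moment at which its call begins. There is no depth.
- ticket.close_job(): hands the job in, once; it reports no verdict.
The state is a dict: "time": time; "joint_positions": joint angles; "qd": joint speeds; "joint_torque": joint torques, N m; "position": TCP position; "tool_rot": TCP orientation; "ft_force": force on the tool from outside, world axes, zero at the start; "torque": the same for the moment, N m; "grip_width": opening from 0.0 (shut) to 1.0 (fully open).
Only numpy, scipy, OpenCV 4.12 (cv2) and the standard library are available. Lean on these libraries where they do the work, as an engineer would, in place of code of your own. Each camera call takes 0.05 s, during which the arm holds its last target. There are 200 camera calls.

## Working session

There is one attempt and no reset: what is moved stays moved. The work goes in short steps, Python scripts to look and compute and a tool call to move; the robot and the scene stay as the last step left them, time stands still between calls to the robot, and variables do not carry over. Pictures are saved under pics/ and viewed, about 8 in all and at most 12, crops included, and the job is handed in when it is done.

Besides the shell and the picture viewer there is one more tool, called after "Request:" by a JSON object that holds its "op" and its "data". carry_out: Moves the arm, as the interface text tells. Its arguments: {"type":"object","properties":{"motion":{"type":"array","items":{"type":"array"}},"grip":{"type":"number"},"squeeze":{"type":"number"}},"required":["motion"]}

```bash
mkdir -p pics; cat > h.py <<'E'
import numpy as np, cv2
from bench import get_state, eyes, ticket
def snap(n,fn=None):
    d=eyes.get_image(n)
    im=np.ascontiguousarray(np.array(d["pixels"],dtype=np.uint8)); K=np.array(d["mtx"]);T=np.array(d["extrinsics"])
    if fn: cv2.imwrite("pics/"+fn,im)
    np.savez("pics/"+n+".npz",im=im,K=K,T=T)
    return im,K,T
def ray(p,z,K,T):
    p=np.atleast_2d(np.array(p,float))
    d=np.c_[p,np.ones(len(p))]@np.linalg.inv(K).T@T[:3,:3].T
    o=T[:3,3]; return o+d*((z-o[2])/d[:,2])[:,None]
def proj(P,K,T):
    P=np.atleast_2d(P); c=(P-T[:3,3])@T[:3,:3]; q=c@K.T; return q[:,:2]/q[:,2:]
E
python3 - <<'E'
from h import *
for n in("side","top"):
    im,K,T=snap(n,n+"0.png"); print(n,K.round(1).tolist(),T.round(3).tolist())
s=get_state();print({k:np.round(v,3).tolist() for k,v in s.items()})
E
```

```text
side [[361.7, 0.0, 319.4], [0.0, 361.7, 205.9], [0.0, 0.0, 1.0]] [[-0.916, -0.27, 0.297, 0.193], [-0.4, 0.654, -0.642, 0.5], [-0.021, -0.707, -0.707, 0.73], [0.0, 0.0, 0.0, 1.0]]
top [[474.0, 0.0, 329.3], [0.0, 474.0, 198.8], [0.0, 0.0, 1.0]] [[0.024, -0.988, 0.156, 0.267], [-1.0, -0.025, -0.004, -0.094], [0.008, -0.156, -0.988, 1.444], [0.0, 0.0, 0.0, 1.0]]
{'time': 0.1, 'joint_positions': [1.349, 0.322, -0.07, 1.452, 0.023, 1.371, -0.057], 'qd': [0.002, -0.001, 0.002, -0.003, -0.0, -0.001, -0.001], 'joint_torque': [-0.0, -49.257, -0.406, -31.34, -0.064, 0.039, 0.0], 'position': [0.152, -0.632, 0.222], 'tool_rot': [-2.467, 1.944, 0.002], 'ft_force': [-0.039, 0.599, 0.939], 'torque': [0.021, -0.047, -0.04], 'grip_width': 1.002}
```

View pics/top0.png

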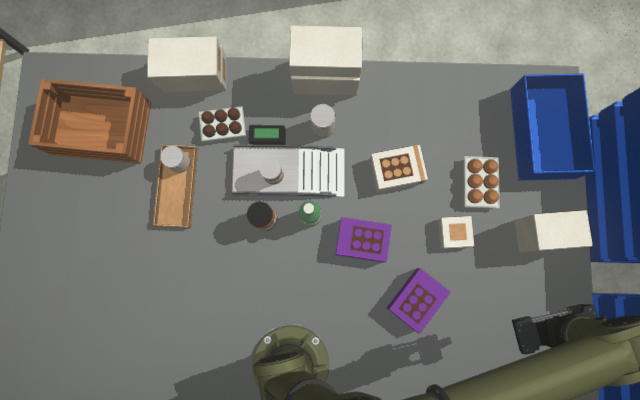

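View pics/side0.png

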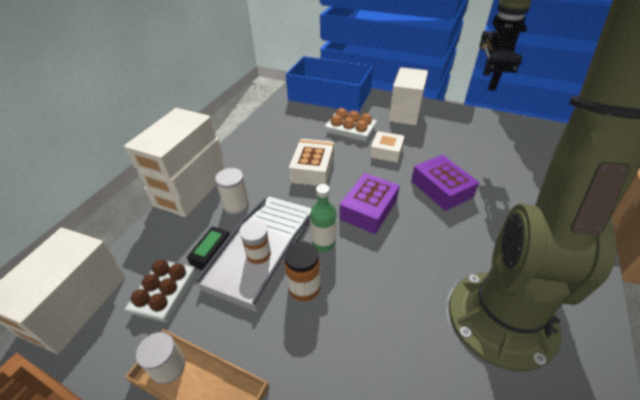

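The top view shows, left to right, the tray with its tin (174,158), the amber jar on the plate (271,174), the ramp (foot near x=344), and a white windowed box (399,167). Candidates for the carton:
- White box at (399,167): it fits, being white, large, windowed and just before the ramp's foot.
- Purple boxes at (364,240) and (419,300): wrong colour.
- Small carton at (458,232): square and too small.
- Rolls at (481,182): a clear box.

Next I'll take one enlarged crop to confirm this, and measure.

```bash
python3 - <<'E'
from h import *
d=np.load("pics/top.npz");im,K,T=d["im"],d["K"],d["T"]
c=cv2.resize(im[90:240,140:440],None,fx=2.66,fy=2.66,interpolation=cv2.INTER_CUBIC);cv2.imwrite("pics/crop1.png",c)
def blob(m,box,name):
    x0,y0,x1,y1=box; mm=np.zeros(m.shape,np.uint8); mm[y0:y1,x0:x1]=m[y0:y1,x0:x1]*255
    cs,_=cv2.findContours(mm,cv2.RETR_EXTERNAL,cv2.CHAIN_APPROX_NONE); c=max(cs,key=cv2.contourArea)
    r=cv2.minAreaRect(c); print(name,np.round(r[0],1),np.round(r[1],1),round(r[2],1)); return c,cv2.boxPoints(r)
I=im.astype(int);mn=I.min(2)
g=cv2.cvtColor(im,cv2.COLOR_BGR2HSV)
c,b=blob((mn>120),(365,140,435,195),"carton")
P=ray(b,.06,K,T);print(P.round(3).tolist())
c,b=blob((mn>100),(225,140,350,200),"scale")
P=ray(b,.03,K,T);print(P.round(3).tolist())
c,b=blob((g[...,0]<25)&(g[...,1]>60),(145,135,205,235),"tray");print(ray(b,.03,K,T).round(3).tolist())
E
```

```text
carton [399.5 167. ] [69. 54.] -0.0
[[0.502, -0.206, 0.06], [0.667, -0.204, 0.06], [0.672, -0.413, 0.06], [0.507, -0.411, 0.06]]
scale [287.  169.5] [ 59. 124.] 90.0
[[0.665, 0.224, 0.03], [0.674, -0.157, 0.03], [0.49, -0.16, 0.03], [0.481, 0.214, 0.03]]
tray [175.1 185.9] [38.1 83.2] 5.4
[[0.396, 0.426, 0.03], [0.651, 0.423, 0.03], [0.643, 0.306, 0.03], [0.388, 0.312, 0.03]]
```

View pics/crop1.png

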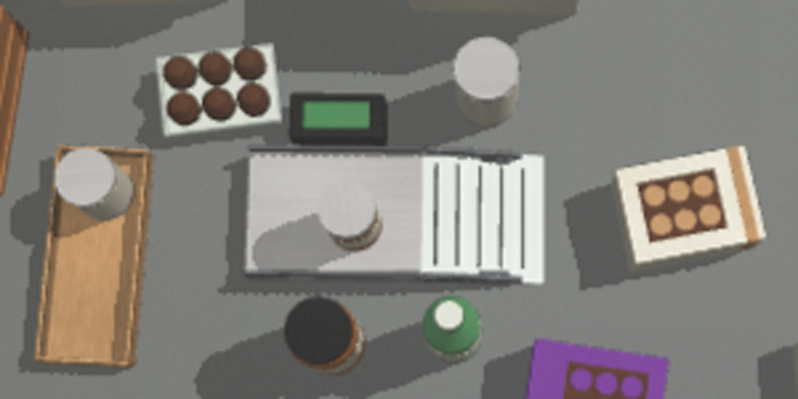

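The crop confirms it: the white windowed box with a brown stripe (crop 618–763, 147–265) is the carton and lies before the ramp. The jar lid is at crop (348,210), and the tray's free end is the lower one, nearer the robot.

```bash
python3 - <<'E'
from h import *
d=np.load("pics/top.npz");K,T=d["K"],d["T"]
def r(p,z): return ray(np.array(p)/2.66+[140-.3,90-.3],z,K,T)[:,:2].round(4)
c=r([(617,170),(742,147),(763,240),(635,265)],.06);print("carton",c.tolist(),c.mean(0),"len/wid",np.linalg.norm(c[0]-c[1]),np.linalg.norm(c[3]-c[2]),np.linalg.norm(c[0]-c[3]),np.linalg.norm(c[1]-c[2]))
f=r([(544,154),(544,283)],0);p=r([(250,153),(246,274)],.03)
print("foot",f.tolist(),"end",p.tolist());a=p.mean(0)-f.mean(0);print("dir",np.arctan2(a[1],a[0]),np.linalg.norm(a))
print("jar",r([(348,210)],.12),"tin",r([(87,178)],.084))
t=r([(56,147),(152,150),(133,365),(37,360)],.03);print("tray",t.tolist(),t.mean(0))
print("coffee",r([(319,332)],.125),"bottle",r([(449,316)],.19),"soup",r([(486,68)],.11))
E
```

```text
carton [[0.6253, -0.2245], [0.6558, -0.366], [0.5489, -0.3889], [0.5169, -0.2456]] [ 0.586725 -0.30625 ] len/wid 0.14474978411037442 0.14682945889704832 0.11043446020151494 0.10932529441990999
foot [[0.6581, -0.1437], [0.5038, -0.1466]] end [[0.6424, 0.1964], [0.5008, 0.1932]]
dir 1.5982934393025656 0.34007855710114976
jar [[0.5582 0.0695]] tin [[0.595  0.3635]]
tray [[0.6437, 0.42], [0.643, 0.3094], [0.3942, 0.314], [0.3972, 0.4219]] [0.519525 0.366325]
coffee [[0.4252 0.0938]] bottle [[ 0.4367 -0.045 ]] soup [[ 0.7242 -0.0742]]
```

Request:
{"op": "carry_out", "data": {"motion": [[[0.35,0.18,0.05],0],[[0.35,0.18,0.05],0],[[0.35,0.18,0.05],-0.1],[[0.35,0.18,0.05],-0.236],[[0.35,0.18,0.05],-0.236],[[0.35,0.18,0.05],-0.236],[[0.35,0.18,0.05],-0.236],[[0.35,0.18,0.05],-0.236],[[0.406,0.702,0.05],-0.236],[[0.406,0.702,0.05],-0.236],[[0.406,0.702,0.05],-0.236],[[0.406,0.702,0.05],-0.236],[[0.406,0.702,0.05],-0.236],[[0.406,0.702,0.05],-0.236],[[0.406,0.702,0.05],-0.236],[[0.406,0.702,0.05],-0.236],[[0.406,0.702,0.05],-0.236],[[0.406,0.702,0.05],-0.236],[[0.406,0.702,0.05],-0.236],[[0.406,0.702,0.05],-0.236]], "grip": -1, "squeeze": 25}}

```text
time: 2.1
position: [0.557, 0.076, 0.2724]
tool_rot: [-2.23, 2.211, 0.003]
ft_force: [0.9, 0.1, -0.1]
grip_width: 0.997
```

```bash
python3 - <<'E'
from h import *
im,K,T=snap("wrist","w1.png");s=get_state();print(np.round(s["position"],4),np.round(s["tool_rot"],3),np.round(s["joint_positions"],2),s["time"])
print(proj([[.558,.0695,.12],[.558,.0695,.03]],K,T))
E
```

```text
[0.5573 0.0723 0.2722] [ 2.226e+00 -2.216e+00 -1.000e-03] [ 0.35  0.15 -0.58  1.58  0.08  1.43 -1.81] 2.15
[[325.34585421 185.06778274]
 [324.25566981 169.9808561 ]]
```

View pics/w1.png

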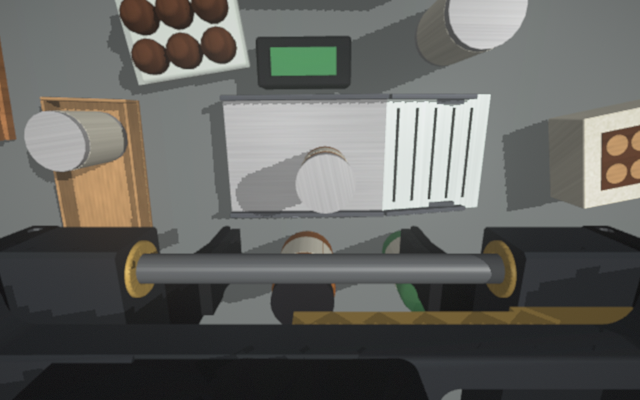

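The wrist view shows the lid centred near (325,182), against a prediction of (325,185), so the jar estimate holds. Descending to grasp.

Request:
{"op": "carry_out", "data": {"motion": [[[0.001,0,-0.04],0],[[0.001,0,-0.08],0],[[0.001,0,-0.12],0],[[0.001,0,-0.145],0],[[0.001,0,-0.17],0],[[0.001,0,-0.19],0],[[0.001,0,-0.203],0],[[0.001,0,-0.203],0],[[0.001,0,-0.203],0]]}}

```text
time: 3.05
position: [0.5593, 0.0692, 0.07]
tool_rot: [-2.22, 2.223, -0.001]
ft_force: [1.1, -0.7, 0.1]
grip_width: 1.002
```

Request:
{"op": "carry_out", "data": {"motion": [[[0,0,0],0],[[0,0,0],0],[[0,0,0],0],[[0,0,0],0],[[0,0,0],0],[[0,0,0],0],[[0,0,0],0],[[0,0,0],0],[[0,0,0],0],[[0,0,0],0]], "grip": 1, "squeeze": 25}}

```text
time: 4.05
position: [0.5591, 0.0705, 0.07]
tool_rot: [-2.221, 2.221, -0.0]
ft_force: [-0.1, 2.4, 4.5]
grip_width: 0.68
```

Request:
{"op": "carry_out", "data": {"motion": [[[0,0,0.01],0],[[0,0,0.03],0],[[0,0,0.05],0],[[0,0,0.08],0],[[0,0,0.1],0],[[0,0,0.1],0],[[0,0,0.1],0]]}}

```text
time: 4.75
position: [0.5581, 0.0691, 0.1686]
tool_rot: [2.219, -2.221, -0.001]
ft_force: [-1.1, 0.5, -3.5]
grip_width: 0.686
```

Request:
{"op": "carry_out", "data": {"motion": [[[-0.01,0.03,0],0],[[-0.02,0.07,0],0],[[-0.032,0.11,0],0],[[-0.043,0.15,0],0],[[-0.054,0.19,0],0],[[-0.065,0.23,0],0],[[-0.075,0.265,0],0],[[-0.084,0.285,0],0],[[-0.084,0.297,0],0],[[-0.084,0.297,0],0],[[-0.084,0.297,0],0],[[-0.084,0.297,0],0]]}}

```text
time: 5.95
position: [0.4761, 0.3646, 0.1689]
tool_rot: [2.217, -2.224, 0.002]
ft_force: [0.5, -0.0, -3.2]
grip_width: 0.687
```

```bash
python3 - <<'E'
from h import *
im,K,T=snap("side");s=get_state();print(np.round(s["position"],4),s["time"])
t,_,_=snap("top")
a=cv2.resize(im[300:400,110:290],None,fx=4,fy=4);b=cv2.resize(t[130:250,130:260],None,fx=3,fy=3)
o=np.zeros((400,720+0,3),np.uint8);o=np.zeros((600,800,3),np.uint8);o[:400,:720][:]=a
cv2.imwrite("pics/s2.png",a)
E
```

```text
[0.476  0.3649 0.1692] 6.0
```

View pics/s2.png

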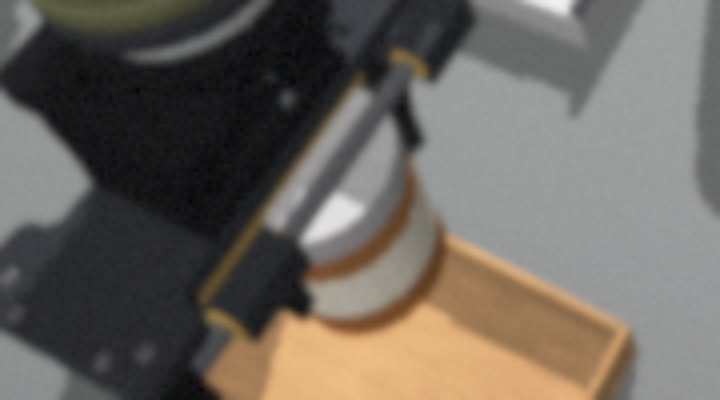

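The side crop shows the jar held upright above the tray's free end, with the floor clear below it. Lowering.

Request:
{"op": "carry_out", "data": {"motion": [[[0,0,-0.02],0],[[0,0,-0.045],0],[[0,0,-0.07],0],[[0,0,-0.09],0],[[0,0,-0.105],0],[[0,0,-0.115],0],[[0,0,-0.119],0],[[0,0,-0.122],0],[[0,0,-0.122],0],[[0,0,-0.122],0]]}}

```text
time: 7.05
position: [0.4753, 0.3674, 0.0484]
tool_rot: [-2.22, 2.221, -0.001]
ft_force: [0.5, 0.3, -2.3]
grip_width: 0.683
```

Request:
{"op": "carry_out", "data": {"motion": [[[0,0,-0.0015],0],[[0,0,-0.0025],0],[[0,0,-0.003],0],[[0,0,-0.003],0]]}}

```text
time: 7.45
position: [0.4748, 0.3669, 0.0445]
tool_rot: [2.221, -2.222, 0.0]
ft_force: [0.6, 0.3, -3.3]
grip_width: 0.683
```

Not touching yet; inching down.

Request:
{"op": "carry_out", "data": {"motion": [[[0,0,-0.001],0],[[0,0,-0.001],0],[[0,0,-0.002],0],[[0,0,-0.002],0]]}}

```text
time: 7.85
position: [0.475, 0.3671, 0.044]
tool_rot: [2.221, -2.222, 0.001]
ft_force: [-2.8, -2.8, 7.4]
grip_width: 0.683
```

The force rose to +7 N, so the jar is on the floor. Releasing and rising.

Request:
{"op": "carry_out", "data": {"motion": [[[0,0,0],0],[[0,0,0],0],[[0,0,0],0],[[0,0,0],0],[[0,0,0],0],[[0,0,0],0],[[0,0,0.02],0],[[0,0,0.05],0],[[0,0,0.09],0],[[0,0,0.13],0],[[0,0,0.17],0],[[0,0,0.2],0],[[0,0,0.2],0]], "grip": -1}}

```text
time: 9.15
position: [0.4765, 0.3691, 0.2479]
tool_rot: [-2.215, 2.215, -0.003]
ft_force: [-0.4, 0.5, 1.1]
grip_width: 1.001
```

Request:
{"op": "carry_out", "data": {"motion": [[[0.02,-0.045,0.01],0.14],[[0.035,-0.09,0.015],0.28],[[0.05,-0.135,0.015],0.42],[[0.065,-0.18,0.015],0.56],[[0.08,-0.225,0.015],0.7],[[0.09,-0.27,0.015],0.84],[[0.1,-0.315,0.015],0.98],[[0.11,-0.36,0.015],1.12],[[0.113,-0.405,0.015],1.26],[[0.113,-0.45,0.015],1.4],[[0.113,-0.495,0.015],1.54],[[0.113,-0.54,0.015],1.596],[[0.113,-0.585,0.015],1.596],[[0.113,-0.63,0.015],1.596],[[0.113,-0.675,0.015],1.596],[[0.113,-0.72,0.015],1.596],[[0.113,-0.765,0.015],1.596],[[0.113,-0.795,0.015],1.596],[[0.113,-0.795,0.015],1.596],[[0.113,-0.795,0.015],1.596]], "grip": -0.38}}

```text
time: 11.15
position: [0.5873, -0.4283, 0.2557]
tool_rot: [-3.139, -0.037, 0.002]
ft_force: [-1.2, 0.5, 0.8]
grip_width: 0.692
```

```bash
python3 - <<'E'
from h import *
im,K,T=snap("top");side,_,_=snap("side");s=get_state();print(np.round(s["position"],4),np.round(s["tool_rot"],3),np.round(s["joint_positions"],2),s["time"])
a=cv2.resize(im[90:240,140:500],None,fx=2.2,fy=2.2,interpolation=cv2.INTER_CUBIC);b=cv2.resize(side[300:400,110:470],(792,220))
cv2.imwrite("pics/t2.png",np.vstack([a,b]))
E
```

```text
[ 0.5884 -0.426   0.257 ] [-3.14  -0.043  0.   ] [ 0.92  0.53 -0.52  1.15  0.25  1.52  0.47] 11.25
```

View pics/t2.png

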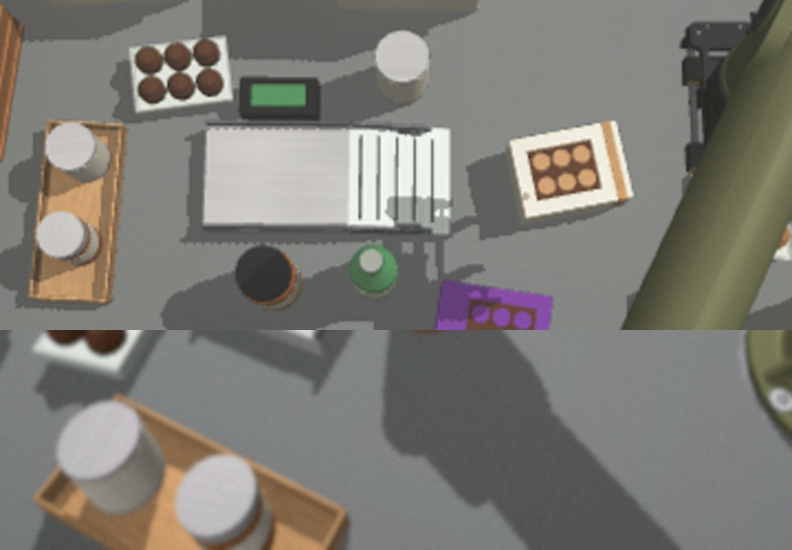

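The jar stands upright in the tray beside the tin. The gripper (crop 705,100) is behind the carton. Lowering, then pushing to square the carton up.

Request:
{"op": "carry_out", "data": {"motion": [[[0,0,-0.045],0],[[0,0,-0.09],0],[[0,0,-0.135],0],[[0,0,-0.175],0],[[0,0,-0.205],0],[[0,0,-0.225],0],[[0,0,-0.235],0],[[0,0,-0.235],0],[[0,0,-0.235],0]]}}

```text
time: 12.15
position: [0.5889, -0.4277, 0.0241]
tool_rot: [3.14, 0.041, 0.003]
ft_force: [0.5, -0.3, 0.1]
grip_width: 0.692
```

Request:
{"op": "carry_out", "data": {"motion": [[[0,0.01,0],0],[[-0.0005,0.02,0],0],[[-0.001,0.028,0],0],[[-0.001,0.035,0],0],[[-0.001,0.042,0],0],[[-0.0013,0.049,0],0],[[-0.0015,0.056,0],0],[[-0.0017,0.063,0],0],[[-0.002,0.07,0],0],[[-0.002,0.077,0],0],[[-0.0022,0.084,0],0],[[-0.0024,0.09,0],0],[[-0.0026,0.096,0],0],[[-0.0026,0.096,0],0],[[-0.0026,0.096,0],0]]}}

```text
time: 13.65
position: [0.5853, -0.3302, 0.0221]
tool_rot: [-3.139, -0.041, 0.001]
ft_force: [1.5, -1.0, 1.0]
grip_width: 0.692
```

```bash
python3 - <<'E'
from h import *
im,K,T=snap("top");s=get_state();print(np.round(s["position"],4),np.round(s["tool_rot"],3),s["time"],np.round(s["ft_force"],1))
cv2.imwrite("pics/t3.png",cv2.resize(im[110:230,280:480],None,fx=4,fy=4,interpolation=cv2.INTER_CUBIC))
E
```

```text
[ 0.5851 -0.3302  0.0219] [-3.139e+00 -4.100e-02  2.000e-03] 13.7 [-0.8 -1.1  0. ]
```

View pics/t3.png

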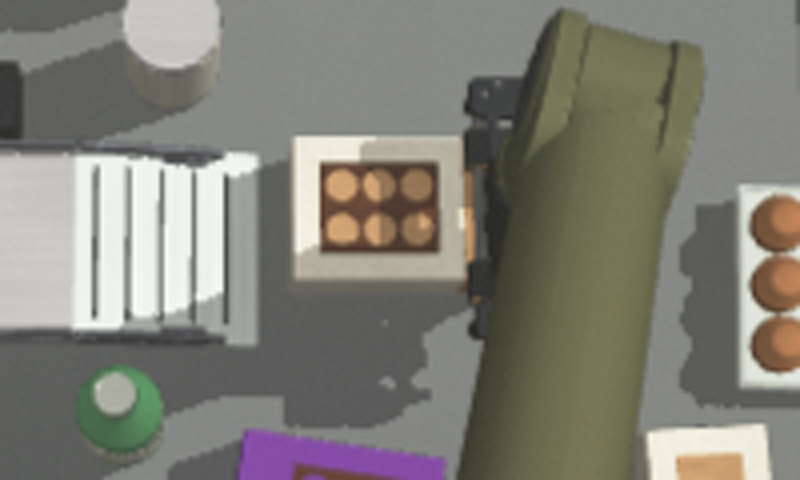

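The carton is now square to the ramp: front edge at crop (292,137)–(294,280), foot edge at (259,153)–(257,345). It may be off-centre to the far side, so I'll compute that.

```bash
python3 - <<'E'
from h import *
d=np.load("pics/top.npz");K,T=d["K"],d["T"]
def r(p,z): return ray(np.array(p)/4+[280-.4,110-.4],z,K,T)[:,:2].round(4)
c=r([(292,137),(294,280),(464,137),(464,281)],.06);f=r([(259,153),(257,345)],0)
k=r([(160,157),(160,330)],.034)
f0=f.mean(0);a=1.596;u=np.array([np.cos(a),np.sin(a)]);v=np.array([-u[1],u[0]])
print(c.tolist(),f.tolist(),k.tolist())
for n,p in(("carton",c),("kerb",k)): print(n,np.c_[(p-f0)@u,(p-f0)@v].round(4).tolist())
g=cv2.cvtColor(d["im"],cv2.COLOR_BGR2HSV)
E
```

```text
[[0.6541, -0.1667], [0.5444, -0.17], [0.6574, -0.2964], [0.5468, -0.2966]] [[0.6573, -0.1442], [0.5046, -0.1455]] [[0.6429, -0.0673], [0.5086, -0.0709]]
carton [[-0.0237, -0.0726], [-0.0242, 0.0372], [-0.1534, -0.0726], [-0.1508, 0.038]]
kerb [[0.076, -0.0639], [0.0757, 0.0705]]
```

The carton sits about 17 mm to the far side (+x) of the ramp's middle. I'll shove it sideways with both fingers along its +x side.

Request:
{"op": "carry_out", "data": {"motion": [[[0,-0.02,0],0],[[0,-0.02,0.04],0],[[0,-0.02,0.085],0],[[0.01,0,0.11],-0.14],[[0.03,0.03,0.11],-0.28],[[0.05,0.06,0.11],-0.42],[[0.08,0.089,0.11],-0.56],[[0.104,0.089,0.11],-0.7],[[0.104,0.089,0.11],-0.84],[[0.104,0.089,0.11],-0.98],[[0.104,0.089,0.11],-1.12],[[0.104,0.089,0.11],-1.26],[[0.104,0.089,0.11],-1.4],[[0.104,0.089,0.11],-1.54],[[0.104,0.089,0.11],-1.571],[[0.104,0.089,0.08],-1.571],[[0.104,0.089,0.04],-1.571],[[0.104,0.089,0.01],-1.571],[[0.104,0.089,0.003],-1.571],[[0.104,0.089,0.003],-1.571]]}}

```text
time: 15.7
position: [0.6881, -0.2431, 0.0238]
tool_rot: [2.249, -2.192, -0.005]
ft_force: [1.2, -0.3, 0.6]
grip_width: 0.694
```

Request:
{"op": "carry_out", "data": {"motion": [[[-0.008,0,0],0],[[-0.014,0,0],0],[[-0.02,0,0],0],[[-0.025,0,0],0],[[-0.03,0,0],0],[[-0.035,0,0],0],[[-0.04,0,0],0],[[-0.043,0,0],0],[[-0.043,0,0],0],[[-0.043,0,0],0]]}}

```text
time: 16.7
position: [0.6472, -0.2431, 0.0265]
tool_rot: [-2.248, 2.193, -0.003]
ft_force: [6.3, 0.0, 4.5]
grip_width: 0.688
```

Request:
{"op": "carry_out", "data": {"motion": [[[0.02,0,0],0],[[0.03,0,0.04],0],[[0.03,0,0.085],0],[[0.02,-0.03,0.11],0.14],[[0,-0.06,0.11],0.28],[[-0.03,-0.1,0.11],0.42],[[-0.06,-0.13,0.11],0.56],[[-0.061,-0.14,0.11],0.7],[[-0.061,-0.14,0.11],0.84],[[-0.061,-0.14,0.11],0.98],[[-0.061,-0.14,0.11],1.12],[[-0.061,-0.14,0.11],1.26],[[-0.061,-0.14,0.11],1.4],[[-0.061,-0.14,0.11],1.54],[[-0.061,-0.14,0.11],1.571],[[-0.061,-0.14,0.11],1.571]]}}

```text
time: 18.3
position: [0.5836, -0.3828, 0.134]
tool_rot: [-3.14, -0.035, 0.006]
ft_force: [-0.4, -0.7, -0.7]
grip_width: 0.689
```

```bash
python3 - <<'E'
from h import *
im,K,T=snap("top");s=get_state();print(np.round(s["position"],4),np.round(s["tool_rot"],3),s["time"],np.round(s["ft_force"],1))
cv2.imwrite("pics/t4.png",cv2.resize(im[110:230,280:480],None,fx=4,fy=4,interpolation=cv2.INTER_CUBIC))
E
```

```text
[ 0.584  -0.3829  0.1344] [-3.14  -0.035  0.004] 18.35 [-0.4  1.1  0.6]
```

View pics/t4.png

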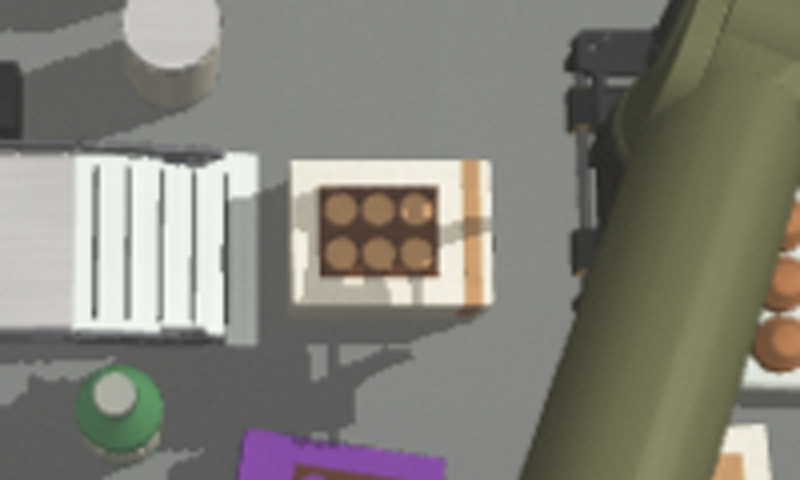

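The carton's near and far edges at crop y 160–304 sit evenly within the ramp's (153–345 at the foot, nearer the lens axis), and it's square. By calculation it's about 1–3 mm off centre. Pushing up the ramp in stages.

Request:
{"op": "carry_out", "data": {"motion": [[[0,0,-0.045],0],[[0,0,-0.085],0],[[0,0,-0.107],0],[[0,0.02,-0.107],0],[[-0.001,0.04,-0.107],0],[[-0.001,0.053,-0.107],0],[[-0.002,0.066,-0.107],0],[[-0.002,0.079,-0.107],0],[[-0.002,0.092,-0.107],0],[[-0.003,0.105,-0.107],0],[[-0.003,0.118,-0.107],0],[[-0.003,0.131,-0.106],0],[[-0.004,0.144,-0.104],0],[[-0.004,0.157,-0.102],0],[[-0.005,0.17,-0.1],0],[[-0.005,0.183,-0.098],0],[[-0.005,0.196,-0.096],0],[[-0.006,0.209,-0.094],0],[[-0.006,0.217,-0.092],0],[[-0.006,0.217,-0.09],0]]}}

```text
time: 20.35
position: [0.5793, -0.1634, 0.0457]
tool_rot: [-3.14, -0.044, 0.0]
ft_force: [0.3, -0.1, -1.3]
grip_width: 0.691
```

```bash
python3 - <<'E'
from h import *
im,K,T=snap("top");side,_,_=snap("side");s=get_state();print(np.round(s["position"],4),np.round(s["tool_rot"],3),s["time"],np.round(s["ft_force"],1))
a=cv2.resize(im[110:230,220:440],(660,360),interpolation=cv2.INTER_CUBIC);b=cv2.resize(side[100:320,190:520],(330,220))
o=np.zeros((580,660,3),np.uint8);o[:360]=a;o[360:,:330]=b
cv2.imwrite("pics/t5.png",o)
E
```

```text
[ 0.5794 -0.1659  0.0459] [3.141e+00 4.000e-02 1.000e-03] 20.45 [-0.3 -1.5  0.3]
```

View pics/t5.png

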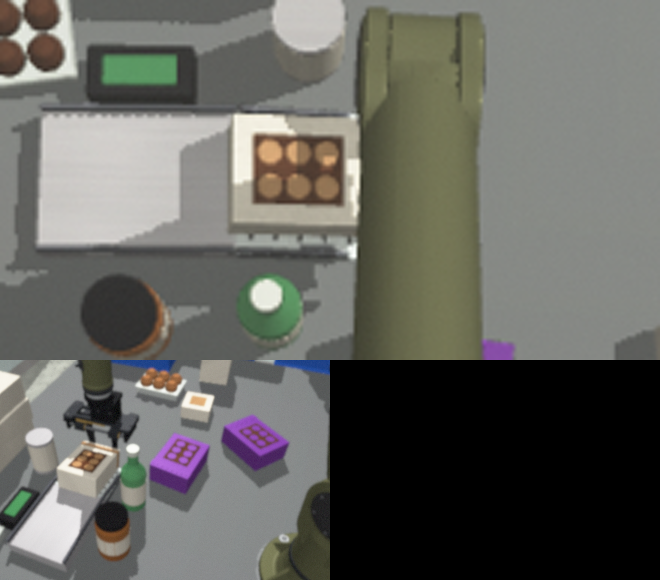

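The carton is on the ramp between the kerbs (front edge at crop (231,116)–(232,227)). The wrist rises steeply, well clear of the bottle. Quick numeric check of the centring before the second half.

```bash
python3 - <<'E'
from h import *
d=np.load("pics/top.npz");K,T=d["K"],d["T"]
def r(p,z): return ray(np.array(p)/3+[220-.3,110-.3],z,K,T)[:,:2].round(4)
print("front",r([(231,115),(232,227)],.088).tolist(),"rear",r([(355,115)],.063).tolist(),"kerb outer tops",r([(200,108),(200,250),(60,108),(60,248)],.042).tolist())
E
```

```text
front [[0.6293, -0.0008], [0.5176, -0.0056]] rear [[0.6392, -0.1231]] kerb outer tops [[0.6481, 0.034], [0.5019, 0.0285], [0.6444, 0.1759], [0.5004, 0.1683]]
```

Within about 3 mm of centre, against a 15 mm margin. Continuing onto the plate.

Request:
{"op": "carry_out", "data": {"motion": [[[0,0.01,0.001],0],[[-0.001,0.02,0.002],0],[[-0.001,0.032,0.004],0],[[-0.001,0.044,0.006],0],[[-0.001,0.056,0.008],0],[[-0.002,0.068,0.01],0],[[-0.002,0.08,0.012],0],[[-0.002,0.092,0.014],0],[[-0.003,0.104,0.016],0],[[-0.003,0.116,0.018],0],[[-0.003,0.128,0.02],0],[[-0.004,0.14,0.021],0],[[-0.004,0.15,0.021],0],[[-0.004,0.16,0.021],0],[[-0.005,0.168,0.021],0],[[-0.005,0.174,0.021],0],[[-0.005,0.177,0.021],0],[[-0.005,0.177,0.021],0],[[-0.005,0.177,0.021],0]]}}

```text
time: 22.35
position: [0.5741, 0.0114, 0.0664]
tool_rot: [3.141, 0.04, -0.0]
ft_force: [1.3, -3.2, 3.5]
grip_width: 0.693
```

```bash
python3 - <<'E'
from h import *
s=get_state();print(np.round(s["position"],4),np.round(s["tool_rot"],3),s["time"],np.round(s["ft_force"],1))
E
```

```text
[0.5741 0.0114 0.0664] [ 3.141  0.04  -0.   ] 22.35 [ 1.3 -3.2  3.5]
```

Backing off and rising back along the ramp's middle, then checking.

Request:
{"op": "carry_out", "data": {"motion": [[[0,-0.01,0],0],[[0,-0.03,0.005],0],[[0,-0.035,0.04],0],[[0,-0.035,0.09],0],[[0,-0.035,0.14],0],[[0,-0.06,0.19],0],[[0,-0.1,0.2],0],[[0,-0.15,0.2],0],[[0,-0.2,0.2],0],[[0,-0.25,0.2],0],[[0,-0.3,0.2],0],[[0,-0.3,0.2],0]]}}

```text
time: 23.55
position: [0.5711, -0.2985, 0.2639]
tool_rot: [3.14, 0.02, -0.006]
ft_force: [-0.1, -1.2, 0.4]
grip_width: 0.689
```

```bash
python3 - <<'E'
from h import *
im,K,T=snap("top");side,_,_=snap("side");s=get_state();print(np.round(s["position"],4),s["time"])
a=cv2.resize(im[90:240,140:400],(780,450),interpolation=cv2.INTER_CUBIC);b=cv2.resize(side[180:400,90:340],(170,150))
cv2.imwrite("pics/t6.png",a)
cv2.imwrite("pics/s6.png",cv2.resize(side[150:400,90:390],None,fx=2.4,fy=2.4,interpolation=cv2.INTER_CUBIC))
E
```

```text
[ 0.5735 -0.2896  0.2648] 23.65
```

View pics/t6.png

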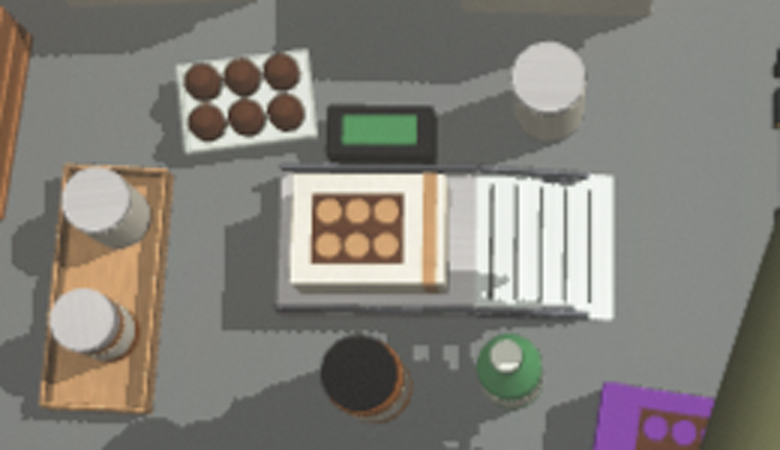

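View pics/s6.png

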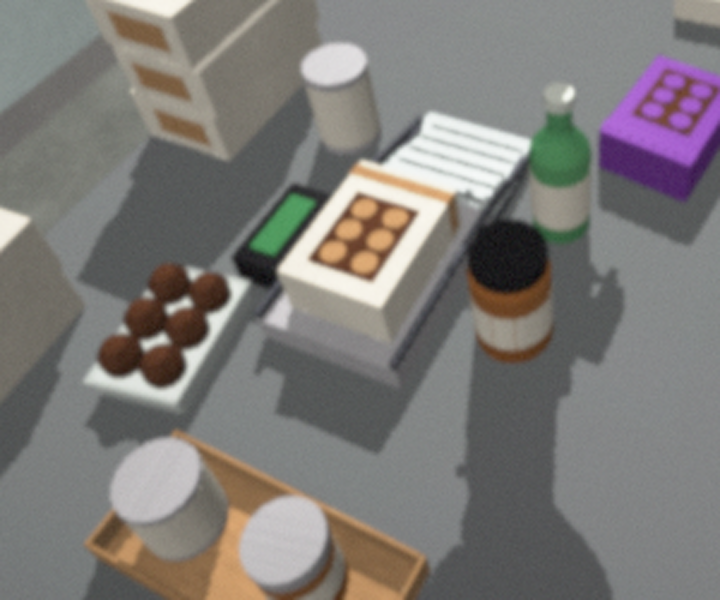

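```bash
python3 - <<'E'
from h import *
d=np.load("pics/top.npz");K,T=d["K"],d["T"]
def r(p,z): return ray(np.array(p)/3+[140-.3,90-.3],z,K,T)[:,:2]
f=r([(613,175),(613,319)],0).mean(0);a=1.596;u=np.array([np.cos(a),np.sin(a)]);v=np.array([-u[1],u[0]])
for n,p,z in(("carton",[(292,175),(445,175),(445,287),(292,286)],.09),("plate end",[(283,172),(278,310)],.035)):
    q=r(p,z)-f;print(n,np.c_[q@u,q@v].round(3).tolist())
ticket.close_job()
E
```

```text
carton [[0.318, -0.052], [0.168, -0.052], [0.167, 0.06], [0.314, 0.059]]
plate end [[0.337, -0.07], [0.338, 0.073]]
the job is handed in; nothing more can be done
```

The job is done and handed in at about 24 s of the 72 s allowed; no verdict was reported.

- **Jar:** I lifted it off the plate and set it down in the tray's free end, beside the tin, with light contact (about 7 N). The gripper let go, and the last top and side pictures show it upright.
- **Carton:** I squared it up with a two-finger push from behind, then moved it about 17 mm sideways onto the ramp's middle line. From there I pushed it up the ramp.
- **Final measurement:** the carton covers about x = 167–318 mm on the plate (which runs 140–340 mm). Across, it spans about y = -52 to +60 mm, between the kerbs at ±70 mm. The side picture shows it lying flat.
- **Other goods:** the bottle, coffee jar, soup tin, muffins and tray tin look unmoved in those pictures. The rolls and small carton were outside that last view, and the arm never worked against them.
- **Forces:** the wrist force was at most about 8 N at the end of any move; it was not read during the moves.
- **Disagreement:** my estimates of the ramp's middle line differed by about 3 mm, within the 10 mm or more of kerb clearance left.

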